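Open the van's lamp control box and set its dimmer wheel

TASK

The green lamp control box on the van's load deck is shut with a push-and-turn quarter-turn latch: press the black knob in, turn it a quarter turn clockwise and, without forcing the latch, swing the lid right over until it stands fully open, past upright. Then roll the black dimmer wheel that pokes through the slot inside, moving its top towards the hinge, until the wheel's yellow bar stands level with the white pointer lines beside the slot. Leave the red bin, the brass can and the brass fitting where they stand.

Things in the scene. Friction and masses are not known exactly. Their poses are not given: they have to be found in the camera images.
- lampbox: Green box fixed to the deck, 220 (x) x 200 (y) x 90 mm high, walls 4 mm, with a 6 mm lid 224 x 202 mm on it. Origin: centre of the underside. Hinge on its own +y side, lid's free edge on the -y side. Under the lid: a grey panel 60 mm above the deck; a steel keeper lip for the latch cam, 80 mm long (x), 20 mm wide, along the -y wall 80 to 85 mm above the deck
- lid_hinge (a point): Middle of the lid's hinge line, 92 mm above the deck, at the box's y = +100 mm; the hinge line runs along the box's x axis. Fixed to the box, axes as the box's
- lid (a joint): Lid angle: 0 shut, grows as the free edge rises and swings over towards the box's +y; stop at 1.75 rad (100 degrees). Stiff friction hinge (about 0.55 N m): the lid (about 0.3 kg) stays at any angle where it is left. With the latch locked it has only about 0.04 rad of play
- lid_edge (a point): Middle of the lid's free edge, in mid thickness, 202 mm from the hinge line; moves with the lid, axes as the lid's (equal to the box's when shut)
- knob (a joint): Latch turn: 0 locked, 1.57 rad open (stops at both), growing clockwise from above. A hidden lug blocks it from about 0.15 to 1.05 rad unless the knob is pressed in over 5 mm (aim for 6.5); past 1.1 rad it springs out again and the cam is clear of the lip. Starts at 0 to 0.1. Light friction (0.06 N m): stays where left
- knob_press (a joint): How far the knob is pressed in towards the lid: 0 out, stop at 0.008 m; a spring pushes it out with 4 N at 0, 9 N at 6.5 mm and 10.4 N at the stop
- knob_grip (a point): Point on the knob's turning axis at the height to grip: 155 mm from the hinge line and 44 mm above it (square to the lid). Black disc 40 mm across with a bar 46 long, 14 thick, 36 mm high; bar top 12 mm above this point, disc top 24 mm and lid face 38 mm below it. Turns with the knob: x along the bar, z out of the lid. Locked, the bar lies parallel to the hinge; open, it points across to the hinge
- wheel (a joint): Dimmer wheel angle: 0 when the yellow bar is on top, level with the pointers; positive when the wheel's top has been rolled towards the hinge (box +y). Starts between -2.2 and -1.3, yellow bar hidden below the panel on the side of the free edge; range -2.8 to 1.0. Friction about 0.03 N m (1 N at the rim); stays where left
- wheel_top (a point): Fixed point: topmost point of the dimmer wheel's rim, 71 mm above the deck, 11 mm above the panel; axes as the box's. Wheel radius 30 mm, width 12 mm, axis along the box's x 30 mm below this point; it shows through a slot 16 (x) x 52 mm (y). White pointer lines lie on the panel on both sides at this y
- red_bin: Bystander: open red plastic bin 110 x 75 x 50 mm, loose, origin at the centre of its underside
- oil_can: Bystander: brass-coloured can 48 mm across, 110 mm high, loose, origin at the centre of its underside
- fitting: Bystander: brass fitting 34 mm across, 34 mm high, loose, origin at the centre of its underside

How it is judged:
By the outcome, as a careful person would: the job done as asked, in the order asked, and still so for the second after the job is handed in, with the robot touching nothing.
It also fails if it takes over 72 s, if anything falls off the work surface, if the arm or the gripper's body presses on something with over 40 N, if the wrist force passes 120 N, or if a joint passes its speed limit or range.

ROBOT

A 6-joint arm with a two-finger parallel gripper is mounted at the origin on the work surface. World frame = base frame: x ahead of the robot, y to its left, z up, the work surface at z = 0. Lengths are in m, angles in rad, forces in N, time in s.
With the tool pointing down it reaches from about 0.35 to 0.775 m from the base axis. Payload 7.3 kg.
Tool frame: the origin (TCP) lies on the centre line of the jaws, within the pads' length; the fingertips stand 25 mm ahead of it and the grasp point (between the pads) lies 6 mm ahead of it; z points along the fingers, y is the direction in which the jaws open and shut (so a half turn about z gives the same grasp; the last joint's range is limited). The gripper opens to 92 mm and grips with 3 to 60 N. Pads are 19 mm wide; open, the fingers measure 130 mm over their backs; the gripper's body (75 mm by 190 mm) begins 47 mm behind the grasp point.
Start: joints at [-1.475, 0.342, 1.524, -0, 1.275, -0.146], TCP at [0.126, -0.51, 0.252] pointing down, gripper open.
Joint ranges: [-2.53, 2.53], [-0.77, 2.02], [0.04, 2.7], [-1, 4.14], [0.28, 2.66], [-3.11, 3.11]. Speed limits (rad/s): [2.57, 2.57, 3.14, 3.14, 3.14, 3.14].

INTERFACE

Orientations are given as [roll, pitch, yaw] about the fixed x, y, z axes, in that order (R = Rz(yaw) Ry(pitch) Rx(roll)).
In Python, from cell import telemetry, read_camera, workorder gives the robot as it stands.
- The arm moves only by the shell command python3 -m creep 'ROWS' [FORCE]. ROWS is JSON, one flat list of numbers, 5 for each row, row after row: the opening, from 0 (shut) to 1 (fully open), then the shift along the world's x, y, z in m, then the turn about the world's z in rad. A call has 1 to 12 rows; each row shifts and turns the pose as measured when the row begins; what a row does not reach is not made up. A row lasts 1/8 s, in which the tool goes at most 62.5 mm and 10.7 degrees, less where a joint would pass 70% of its speed; a pose out of reach is approached as far as the arm can. A call is refused whole if a number of a shift passes 0.0625 or a number of a turn 0.188, either way. A call with a gripper value outside its range is refused whole. The fingers move at their own pace and stop on an object; FORCE is the grip in N (left out, the last holds). Time passes only in rows, so rows that do not move let the fingers close. It gives the time, the measured TCP pose, the force and the opening at its end, in the units of the state.
- telemetry.observe(): the state, without advancing time (a new reading comes with each control period).
- read_camera(name): name is "scene" or "top"; returns a dict with "image" (400x640x3 uint8, red, green, blue), "fovy" (degrees; the focal length in pixels is half the picture's height over the tangent of half this angle, whatever the lens; pixels are square), "cx", "cy" (the principal point, pixels), "R" (3x3) and "t" (3): a world point X has camera coordinates R X + t. Camera axes: x right, y down, z forward; pixel columns grow to the right and rows downward; lengths in m; the calibration is good to about 2 mm. A picture is of the moment at which its call begins. There is no depth.
- workorder.hand_in(): hands the job in, once; it reports no verdict.
The state is a dict: "time": time; "qpos": joint angles; "qvel": joint speeds; "joint_efforts": joint torques, N m; "tool_pos": TCP position; "tool_rot": TCP orientation; "contact_force": force on the tool from outside, world axes, zero at the start; "torque": the same for the moment, N m; "opening": finger opening in m.
Only numpy, scipy, OpenCV 4.12 (cv2) and the standard library are available. Lean on these libraries where they do the work, as an engineer would, in place of code of your own. Each camera call takes 0.05 s, during which the arm holds its last target.

## Working session

There is one attempt and no reset: what is moved stays moved. The work goes in short steps, Python scripts to look and compute and a shell command to move; the robot and the scene stay as the last step left them, time stands still between calls to the robot, and variables do not carry over. Pictures are saved under pics/ and viewed, and the job is handed in when it is done.

```bash
ls; mkdir -p pics; python3 - <<'E'
from cell import telemetry, read_camera
import cv2
s=telemetry.observe(); print(s)
for n in("scene","top"):
    c=read_camera(n); print(n,{k:v for k,v in c.items() if k!="image"})
    cv2.imwrite(f"pics/{n}0.png",c["image"][:,:,::-1])
E
```

```text
pics
{'time': 0.0, 'qpos': array([-1.47502978e+00,  3.42730295e-01,  1.52506374e+00, -3.77449445e-05,
        1.27534043e+00, -1.46000970e-01]), 'qvel': array([ 3.63121249e-04,  4.66816769e-05, -1.18049138e-03, -3.20308408e-04,
        2.29216643e-03,  6.38851113e-04]), 'joint_efforts': array([ 2.65236355e-03, -4.31233764e+01, -2.44222873e+01,  7.19693466e-02,
        5.60268725e-02, -1.19150254e-04]), 'tool_pos': array([ 0.12566957, -0.50935161,  0.25102468]), 'tool_rot': array([-3.14006199e+00, -1.88598736e-04,  2.41778390e-01]), 'contact_force': array([ 0.19444558,  0.76491387, -0.75275423]), 'torque': array([ 0.03753268, -0.00866453,  0.016865  ]), 'opening': 0.09191861447169865}
scene {'fovy': 56.00339767582773, 'cx': 322.34233546809537, 'cy': 199.1650748118122, 'R': array([[ 0.80251802,  0.59662282,  0.00245844],
       [ 0.334158  , -0.44605503, -0.83028509],
       [-0.49427043,  0.66714025, -0.55733349]]), 't': array([-0.4523235 , -0.13738491,  1.1165199 ])}
top {'fovy': 48.28698228982551, 'cx': 318.69557765179377, 'cy': 198.1935878763242, 'R': array([[-0.11460469, -0.99338565, -0.0071222 ],
       [-0.96988458,  0.11343873, -0.21553553],
       [ 0.21491783, -0.01779367, -0.97647003]]), 't': array([0.00614571, 0.63723381, 0.8265592 ])}
```

View pics/scene0.png

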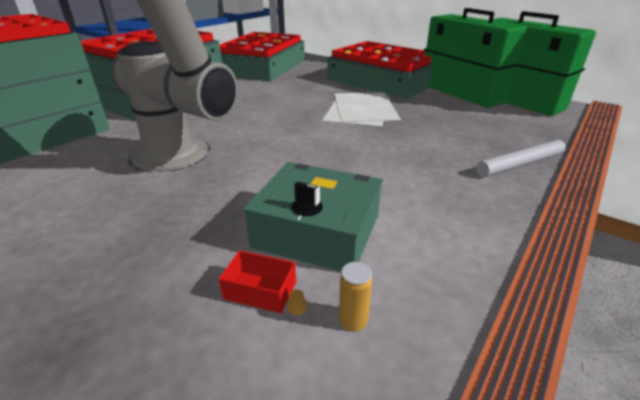

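View pics/top0.png

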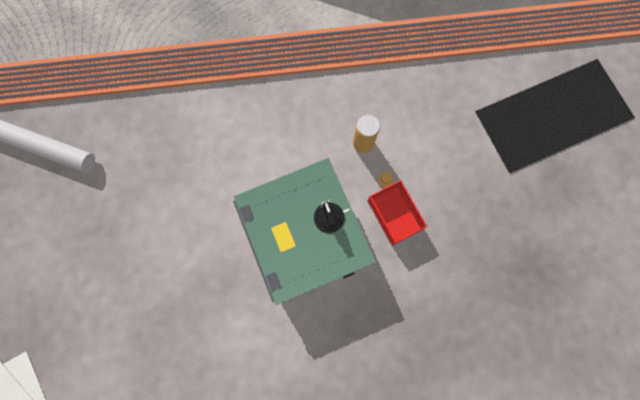

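The scene view shows the box at about (315,215) with its knob at (307,198). In the top view the lid corners are near (235,197), (328,160), (374,263) and (275,302). The grey hinges are at (247,213) and (273,283), and the knob is at (329,217). Next I measure these.

```bash
cat > h.py <<'E'
import numpy as np, cv2
from cell import telemetry, read_camera
def f(c): return c["image"].shape[0]/2/np.tan(np.radians(c["fovy"]/2))
def ray(c,p):
    d=np.array([(p[0]-c["cx"])/f(c),(p[1]-c["cy"])/f(c),1.]); R=np.array(c["R"]);return -R.T@c["t"],R.T@d
def plane(c,p,z):
    o,d=ray(c,p); return o+d*(z-o[2])/d[2]
def proj(c,X):
    q=np.array(c["R"])@np.asarray(X)+c["t"]; return np.array([c["cx"]+f(c)*q[0]/q[2],c["cy"]+f(c)*q[1]/q[2]])
def snap(n,name):
    c=read_camera(n); cv2.imwrite(f"pics/{name}.png",c["image"][:,:,::-1]); return c
E
python3 - <<'E'
from h import *
c=read_camera("top"); im=c["image"]; hsv=cv2.cvtColor(im,cv2.COLOR_RGB2HSV)
print(hsv[260,300],hsv[217,329],hsv[340,340],hsv[205,400])
m=cv2.inRange(hsv,(60,50,50),(95,255,255))
m=cv2.morphologyEx(m,cv2.MORPH_CLOSE,np.ones((25,25)))
k=max(cv2.findContours(m,0,2)[0],key=cv2.contourArea); r=cv2.minAreaRect(k); print(r)
P=np.array([plane(c,p,.096)[:2] for p in k[:,0]],np.float32)
R=cv2.minAreaRect(P); print(R, cv2.boxPoints(R))
print("approx",cv2.approxPolyDP(k,12,True)[:,0], )
for p in cv2.approxPolyDP(k,12,True)[:,0]: print(plane(c,p,.096))
for p in [(247,213),(273,283)]: print("hinge",plane(c,p,.096))
E
python3 -c "
import cv2;
for n,(x,y,w,h) in {'top':(220,110,230,200),'scene':(210,140,190,200)}.items():
  i=cv2.imread(f'pics/{n}0.png')[y:y+h,x:x+w]; cv2.imwrite(f'pics/{n}0z.png',cv2.resize(i,None,fx=3,fy=3,interpolation=2)[:600])"
```

```text
[ 73  59 143] [150  10  50] [176  19 109] [  2 189 151]
((303.4652099609375, 230.21963500976562), (115.16495513916016, 107.10408020019531), 67.67134094238281)
((0.5711669921875, -0.02992302179336548), (0.22388885915279388, 0.20075029134750366), 16.41602325439453) [[ 0.435419    0.03472374]
 [ 0.49215296 -0.15784295]
 [ 0.706915   -0.09456979]
 [ 0.65018106  0.09799691]]
approx [[328 159]
 [235 197]
 [276 303]
 [374 261]]
[ 0.70488404 -0.0944209   0.096     ]
[0.64919925 0.09500213 0.096     ]
[0.43950936 0.03442149 0.096     ]
[ 0.49515693 -0.1566875   0.096     ]
hinge [0.61482373 0.07426144 0.096     ]
hinge [0.47641827 0.03657229 0.096     ]
```

View pics/top0z.png

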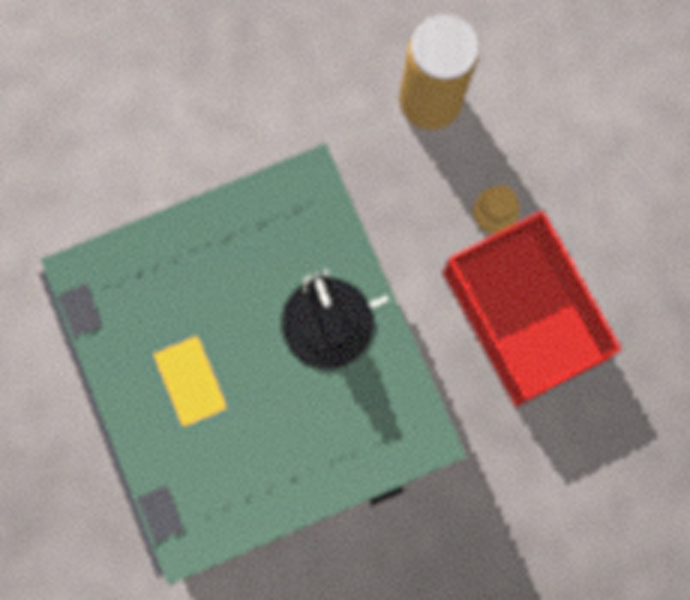

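View pics/scene0z.png

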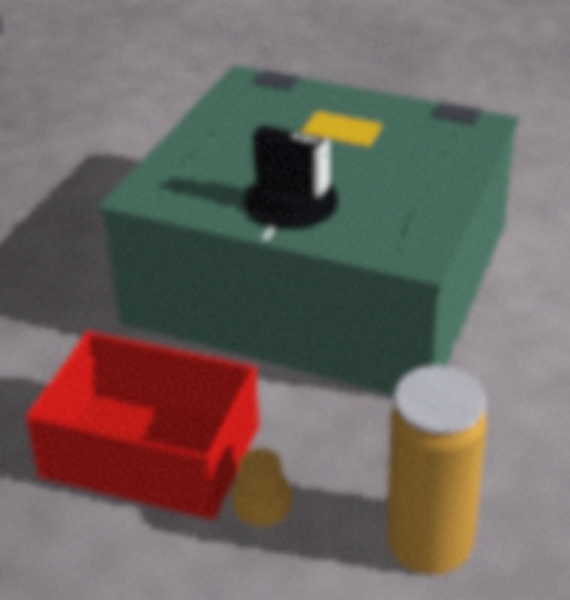

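```bash
python3 - <<'E'
from h import *
yw=np.radians(16.416); ex=np.array([np.cos(yw),np.sin(yw),0]); ey=np.array([-np.sin(yw),np.cos(yw),0])
C=np.array([.57117,-.02992,0]); O=C+.001*ey; print("box",O)
H=O+.1*ey+[0,0,.092]; K=H-.155*ey+[0,0,.044]; print("hinge",H,"knob",K)
for n in("top","scene"):
    c=read_camera(n); im=c["image"]; hsv=cv2.cvtColor(im,cv2.COLOR_RGB2HSV)
    print(n,"expect grip",proj(c,K),"disc top",proj(c,K-[0,0,.024]),"bar top",proj(c,K+[0,0,.012]),"hinge",proj(c,H))
    m=cv2.inRange(hsv,(0,0,0),(180,255,70)); l,lab,st,ce=cv2.connectedComponentsWithStats(m)
    for i in range(1,l):
        if st[i,4]>40 and np.hypot(*(ce[i]-proj(c,K)))<40: print("black",st[i],ce[i])
    m=cv2.inRange(hsv,(0,0,170),(180,60,255)); l,lab,st,ce=cv2.connectedComponentsWithStats(m)
    for i in range(1,l):
        if st[i,4]>3 and np.hypot(*(ce[i]-proj(c,K)))<40: print("white",st[i],ce[i])
    for nm,lo,hi in(("red",(0,150,60),(8,255,255)),("brass",(14,120,60),(24,255,255))):
        m=cv2.inRange(hsv,lo,hi); l,lab,st,ce=cv2.connectedComponentsWithStats(m)
        for i in range(1,l):
            if 40<st[i,4] and np.hypot(*(ce[i]-proj(c,K)))<160: print(nm,st[i],ce[i],plane(c,ce[i],.03))
E
```

```text
box [ 0.57088739 -0.02896076  0.        ]
hinge [0.54262646 0.06696274 0.092     ] knob [ 0.5864309  -0.08171869  0.136     ]
top expect grip [329.09873131 214.42819145] disc top [328.90039515 216.71028632] bar top [329.20220565 213.23759533] hinge [254.17782812 249.88222297]
black [314 203  31  30 663] [328.99396682 218.28506787]
white [326 203   4   9  18] [327.22222222 207.11111111]
white [343 208   7   5  18] [345.94444444 210.11111111]
red [ 369  181   57   64 2017] [396.47694596 212.64353   ] [ 0.59297887 -0.22541192  0.03      ]
brass [354 128  22  24 306] [363.11437908 141.99019608] [ 0.75460217 -0.17755014  0.03      ]
brass [378 172  15  15 162] [384.95061728 179.09876543] [ 0.66720901 -0.21217439  0.03      ]
brass [272 223  23  29  90] [282.35555556 236.63333333] [0.57048915 0.01554976 0.03      ]
scene expect grip [306.07201602 189.50105229] disc top [306.34739007 200.24340327] bar top [305.93032333 183.97361561] hinge [332.76358045 171.31874931]
black [266 182  57  35 835] [301.3005988  201.08742515]
white [316 187   4  17  61] [317.47540984 194.90163934]
red [ 220   33   80   24 1178] [258.5229202   44.30730051] [-0.74430546  1.12779223  0.03      ]
red [ 333   42   98   30 1610] [384.55093168  56.17142857] [-0.00987322  1.32204246  0.03      ]
red [ 219  250   77   63 3430] [258.24956268 280.65626822] [ 0.5977781  -0.23164826  0.03      ]
brass [312 178  24  10 166] [323.44578313 182.60240964] [0.49445977 0.09744374 0.03      ]
brass [ 339  278   33   53 1326] [354.15686275 304.98868778] [ 0.75929613 -0.17737401  0.03      ]
brass [287 290  20  25 357] [296.59663866 303.12605042] [ 0.68253172 -0.22993438  0.03      ]
```

```bash
python3 -m creep '[1,0.042,0.039,0,0,1,0.042,0.039,0,0,1,0.042,0.039,0,0,1,0.042,0.039,0,0,1,0.042,0.039,0,0,1,0.042,0.039,0,0,1,0.042,0.039,0,0,1,0.042,0.039,0,0,1,0.042,0.039,0,0,1,0.042,0.039,0,0,1,0.03,0.03,0,0]'
```

```text
time: 1.62
tool_pos: [0.5856, -0.0766, 0.2508]
tool_rot: [3.14, -0.001, 0.234]
contact_force: [0.5, -1.2, -0.6]
opening: 0.0918
```

```bash
python3 -m creep '[1,0.001,-0.005,-0.04,0,1,0,0,-0.04,0,1,0,0,-0.02,0,1,0,0,-0.008,0]'; python3 - <<'E'
from h import *
c=snap("scene","s1"); i=c["image"][90:270,210:410,::-1]; cv2.imwrite("pics/s1z.png",cv2.resize(i,None,fx=3,fy=3))
c=snap("top","t1"); i=c["image"][110:310,220:450,::-1]; cv2.imwrite("pics/t1z.png",cv2.resize(i,None,fx=3,fy=3))
E
```

```text
time: 2.12
tool_pos: [0.589, -0.0779, 0.1394]
tool_rot: [3.139, -0.003, 0.241]
contact_force: [-0.1, -0.2, -0.3]
opening: 0.0916
```

View pics/s1z.png

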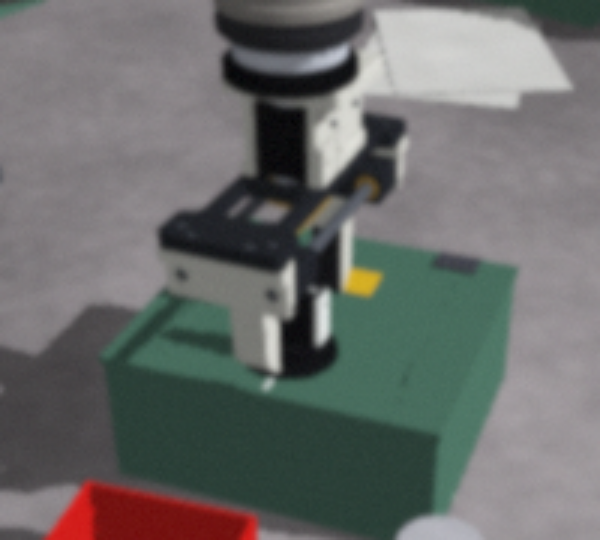

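The zoomed scene view shows the jaws standing on both sides of the knob bar, with the disc edge just below the tips at about zoom (290,355). I'll trim the position and close.

```bash
python3 -m creep '[1,-0.002,-0.003,0.003,0,0.3,0,0,0,0,0,0,0,0,0,0,0,0,0,0,0,0,0,0,0,0,0,0,0,0,0,0,0,0,0]' 40
```

```text
time: 3.1
tool_pos: [0.5886, -0.0819, 0.1469]
tool_rot: [3.136, -0.009, 0.24]
contact_force: [0.1, 0.4, -0.4]
opening: 0.0364
```

```bash
python3 -m creep '[0,0,0,-0.004,0,0,0,0,0,0,0,0,0,0,0]' 40;python3 -m creep '[0,0,0,0,0]' 40
```

```text
time: 3.48
tool_pos: [0.5888, -0.0829, 0.1425]
tool_rot: [3.134, -0.009, 0.24]
contact_force: [0.7, -5.8, 1.0]
opening: 0.0136
time: 3.6
tool_pos: [0.5888, -0.083, 0.1425]
tool_rot: [3.134, -0.009, 0.24]
contact_force: [-1.5, -0.4, 1.1]
opening: 0.014
```

```bash
python3 -m creep '[0,0,0,-0.004,0,0,0,0,-0.003,0,0,0,0,0,0]' 50
```

```text
time: 3.98
tool_pos: [0.5888, -0.083, 0.1371]
tool_rot: [3.134, -0.01, 0.24]
contact_force: [-2.6, -1.8, 6.6]
opening: 0.0137
```

```bash
python3 -m creep '[0,0,0,-0.002,0,0,0,0,0,0]' 50
```

```text
time: 4.22
tool_pos: [0.5888, -0.083, 0.1368]
tool_rot: [3.133, -0.011, 0.24]
contact_force: [-2.5, -1.4, 8.2]
opening: 0.0135
```

```bash
python3 -m creep '[0,0,0,-0.003,0,0,0,0,-0.001,0]' 50
```

```text
time: 4.47
tool_pos: [0.5887, -0.0829, 0.1347]
tool_rot: [3.132, -0.012, 0.24]
contact_force: [-2.5, -1.5, 9.5]
opening: 0.0137
```

```bash
python3 -m creep '[0,0,0,-0.0005,-0.15,0,0,0,-0.0005,-0.15]' 50
```

```text
time: 4.72
tool_pos: [0.5888, -0.083, 0.1358]
tool_rot: [3.131, -0.014, -0.068]
contact_force: [-2.5, -1.6, 8.8]
opening: 0.0138
```

```bash
python3 -m creep '[0,0,0,-0.0015,-0.15,0,0,0,-0.001,-0.15,0,0,0,-0.001,-0.15]' 50
```

```text
time: 5.1
tool_pos: [0.5889, -0.0832, 0.1354]
tool_rot: [3.131, -0.017, -0.532]
contact_force: [-3.4, -2.3, 8.9]
opening: 0.0139
```

```bash
python3 -m creep '[0,0,0,-0.001,-0.15,0,0,0,-0.001,-0.15,0,0,0,-0.001,-0.15]' 50
```

```text
time: 5.48
tool_pos: [0.5888, -0.0833, 0.1355]
tool_rot: [3.132, -0.019, -0.997]
contact_force: [-3.0, -2.7, 9.1]
opening: 0.0139
```

```bash
python3 -m creep '[0,0,0,0,-0.14,0,0,0,0.001,-0.13,0,0,0,0.002,0,0,0,0,0.002,0]' 50; python3 - <<'E'
from h import *
c=snap("scene","s2"); i=c["image"][90:270,210:410,::-1]; cv2.imwrite("pics/s2z.png",cv2.resize(i,None,fx=3,fy=3))
print(telemetry.observe()["torque"])
E
```

```text
time: 5.98
tool_pos: [0.5886, -0.0834, 0.1429]
tool_rot: [3.133, -0.02, -1.277]
contact_force: [1.0, -1.9, -4.2]
opening: 0.0136
[-0.01413842  0.0160546  -0.08880809]
```

View pics/s2z.png

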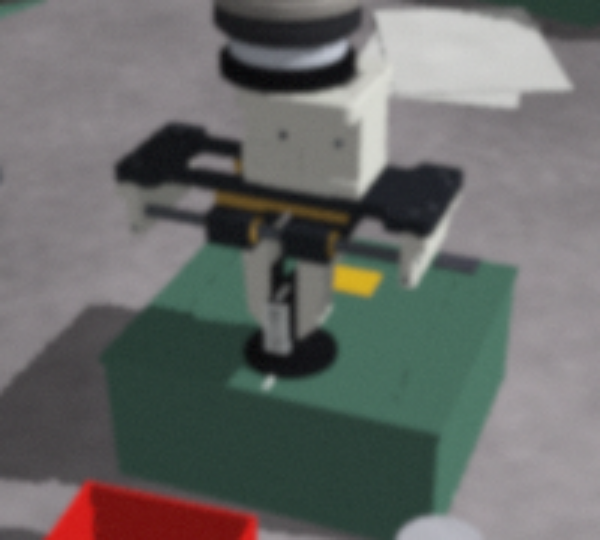

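The zoomed scene view shows the bar and the jaws turned a quarter turn, with the bar now across to the hinge and the disc at about (290,350). Next is the lift along the arc.

```bash
cat > arc.py <<'E'
from h import *
import sys
yw=np.radians(16.416); ex=np.array([np.cos(yw),np.sin(yw),0]); ey=np.array([-np.sin(yw),np.cos(yw),0]); ez=np.array([0,0,1.])
H=np.array([.5426,.0670,.092]); G0=np.array([.5886,-.0834,.1369])
d=G0-H; a,b,x0=-d@ey,d@ez,d@ex
p0=np.arctan2(b,a); r=np.hypot(a,b)
def tgt(th): return H+x0*ex+r*(-np.cos(th+p0)*ey+np.sin(th+p0)*ez)+[0,0,.006]
def now():
    p=telemetry.observe()["tool_pos"]; e=p-[0,0,.006]-H; return p,np.arctan2(e@ez,-e@ey)-p0,np.hypot(e@ez,e@ey)-r
if __name__=="__main__":
    p,th,dr=now(); print("theta deg",np.degrees(th),"dr",dr)
    q=p
    for k in range(1,9):
        t=tgt(th+np.radians(6*k)); print(6*k,np.round(t-q,4)); q=t
E
python3 arc.py
```

```text
theta deg -0.02548145295410059 dr -2.5129219143604775e-06
6 [-0.0017  0.0053  0.0162]
12 [-0.002   0.0069  0.0155]
18 [-0.0025  0.0084  0.0147]
24 [-0.0029  0.0099  0.0137]
30 [-0.0033  0.0112  0.0125]
36 [-0.0036  0.0124  0.0113]
42 [-0.004   0.0134  0.0098]
48 [-0.0042  0.0143  0.0083]
```

```bash
python3 -m creep '[0,-0.001,0.0025,0.008,0,0,-0.001,0.003,0.008,0,0,-0.001,0.003,0.008,0]' 25; python3 arc.py
```

```text
time: 6.4
tool_pos: [0.5865, -0.0766, 0.1641]
tool_rot: [3.132, -0.023, -1.277]
contact_force: [3.3, -3.3, -7.5]
opening: 0.014
theta deg 7.843931341281299 dr 0.000506908220819946
6 [-0.0022  0.0079  0.0151]
12 [-0.0026  0.0089  0.0144]
18 [-0.003   0.0103  0.0133]
24 [-0.0034  0.0116  0.0122]
30 [-0.0037  0.0127  0.0108]
36 [-0.004   0.0137  0.0094]
42 [-0.0043  0.0146  0.0078]
48 [-0.0045  0.0153  0.0062]
```

```bash
python3 -m creep '[0,-0.0022,0.0079,0.015,0,0,-0.0026,0.0089,0.0144,0,0,-0.003,0.0103,0.0133,0]' 25; python3 arc.py;  python3 - <<'E'
from h import *
c=snap("scene","s3"); i=c["image"][70:270,180:420,::-1]; cv2.imwrite("pics/s3z.png",cv2.resize(i,None,fx=3,fy=3))
E
```

```text
time: 6.78
tool_pos: [0.5789, -0.0508, 0.2063]
tool_rot: [3.13, -0.026, -1.277]
contact_force: [2.3, -4.6, -5.3]
opening: 0.0142
theta deg 25.356840542653316 dr 0.0005069496417862418
6 [-0.0034  0.0119  0.0119]
12 [-0.0037  0.0126  0.0109]
18 [-0.004   0.0137  0.0095]
24 [-0.0043  0.0145  0.008 ]
30 [-0.0045  0.0153  0.0063]
36 [-0.0047  0.0158  0.0046]
42 [-0.0048  0.0162  0.0029]
48 [-0.0048  0.0164  0.0011]
```

View pics/s3z.png

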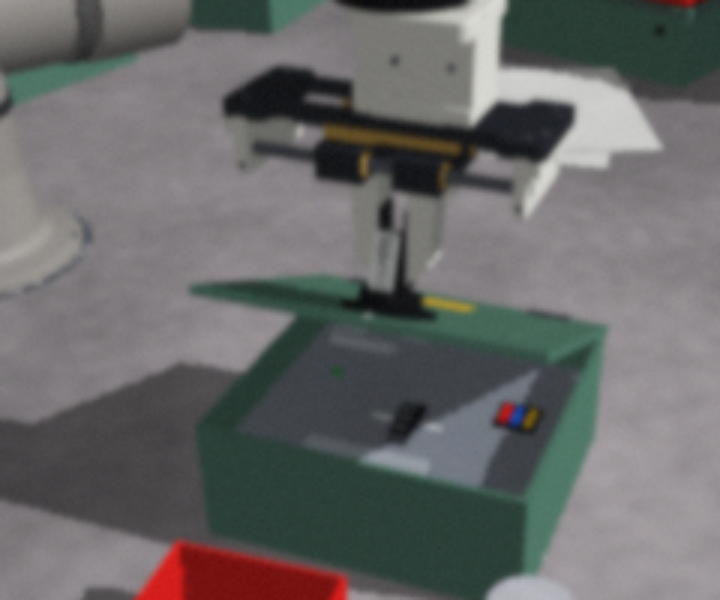

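The lid is rising about 25° with the bar in the jaws. The wheel shows at zoom (408,420), with pointer lines at both sides. I continue.

```bash
python3 -m creep '[0,-0.0034,0.012,0.012,0,0,-0.0037,0.0126,0.011,0,0,-0.004,0.0137,0.0095,0,0,-0.0043,0.0145,0.008,0]' 25; python3 arc.py
```

```text
time: 7.32
tool_pos: [0.5636, 0.001, 0.2479]
tool_rot: [3.13, -0.032, -1.276]
contact_force: [3.7, -4.7, -5.3]
opening: 0.0138
theta deg 49.28743940131706 dr 0.0015860502441652213
6 [-0.0046  0.0159  0.0049]
12 [-0.0047  0.0158  0.0047]
18 [-0.0048  0.0162  0.0029]
24 [-0.0048  0.0164  0.0011]
30 [-0.0048  0.0164 -0.0007]
36 [-0.0048  0.0163 -0.0024]
42 [-0.0047  0.0159 -0.0042]
48 [-0.0045  0.0154 -0.0059]
```

```bash
python3 -m creep '[0,-0.0046,0.0159,0.005,0,0,-0.0047,0.0158,0.0047,0,0,-0.0048,0.0162,0.0029,0,0,-0.0048,0.0164,0.001,0]' 25; python3 arc.py;  python3 - <<'E'
from h import *
c=snap("scene","s4"); i=c["image"][30:230,180:420,::-1]; cv2.imwrite("pics/s4z.png",cv2.resize(i,None,fx=3,fy=3))
c=snap("top","t4"); i=c["image"][110:310,200:440,::-1]; cv2.imwrite("pics/t4z.png",cv2.resize(i,None,fx=3,fy=3))
E
```

```text
time: 7.82
tool_pos: [0.5456, 0.062, 0.2639]
tool_rot: [3.132, -0.044, -1.277]
contact_force: [2.1, -7.0, 0.2]
opening: 0.0136
theta deg 72.11941007641451 dr 0.0024613955686475786
6 [-0.0048  0.0165 -0.0028]
12 [-0.0048  0.0163 -0.0021]
18 [-0.0047  0.016  -0.0039]
24 [-0.0046  0.0155 -0.0056]
30 [-0.0044  0.0149 -0.0072]
36 [-0.0041  0.0141 -0.0088]
42 [-0.0039  0.0131 -0.0103]
48 [-0.0035  0.012  -0.0117]
```

View pics/s4z.png

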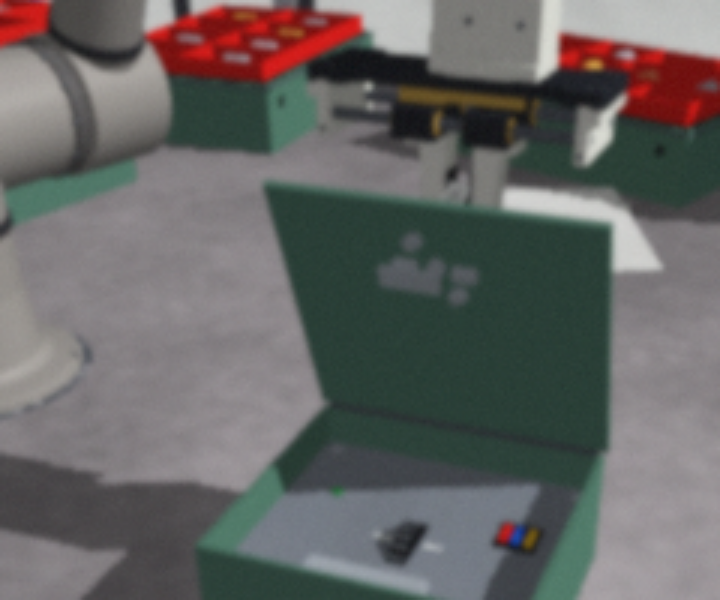

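View pics/t4z.png

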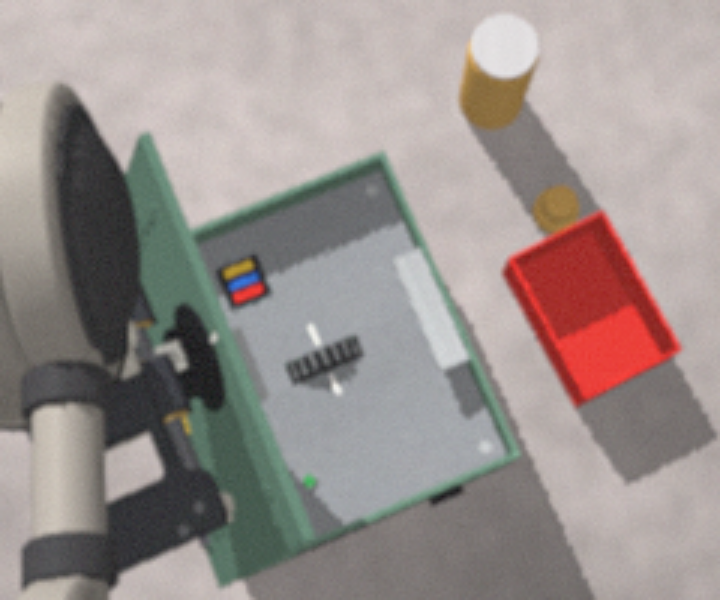

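The lid stands at about 72° and its underside shows in the scene view. In the top zoom the wheel is at (325,360) and the pointers are at (313,333) and (336,387). Now I release, back off, and push from the inside.

```bash
python3 -m creep '[0.6,0,0,0,0,0.6,0,0,0,0,0.6,0,0,0,0,0.6,-0.003,0.01,0,0,0.6,-0.007,0.024,0.005,0,0.6,-0.01,0.034,0.015,0,0.6,0,0,0.05,0,0.6,0,0,0.04,0]' 25; python3 arc.py | head -1
```

```text
time: 8.93
tool_pos: [0.521, 0.1361, 0.3721]
tool_rot: [3.121, -0.034, -1.275]
contact_force: [1.4, 0.7, 0.2]
opening: 0.0553
theta deg 88.86338747582239 dr 0.119951928000746
```

```bash
python3 -m creep '[0,0.015,-0.051,0,0,0,0.015,-0.051,0,0,0,0.015,-0.051,0,0,0,0.015,-0.051,0,0,0,0,0,-0.045,0,0,0,0,-0.045,0]' 25; python3 - <<'E'
from h import *
c=snap("scene","s5"); i=c["image"][30:230,180:420,::-1]; cv2.imwrite("pics/s5z.png",cv2.resize(i,None,fx=3,fy=3))
c=snap("top","t5"); i=c["image"][110:310,200:440,::-1]; cv2.imwrite("pics/t5z.png",cv2.resize(i,None,fx=3,fy=3))
E
```

```text
time: 9.68
tool_pos: [0.584, -0.0702, 0.2873]
tool_rot: [3.136, -0.038, -1.271]
contact_force: [-0.3, 0.3, -1.0]
opening: 0.0018
```

View pics/s5z.png

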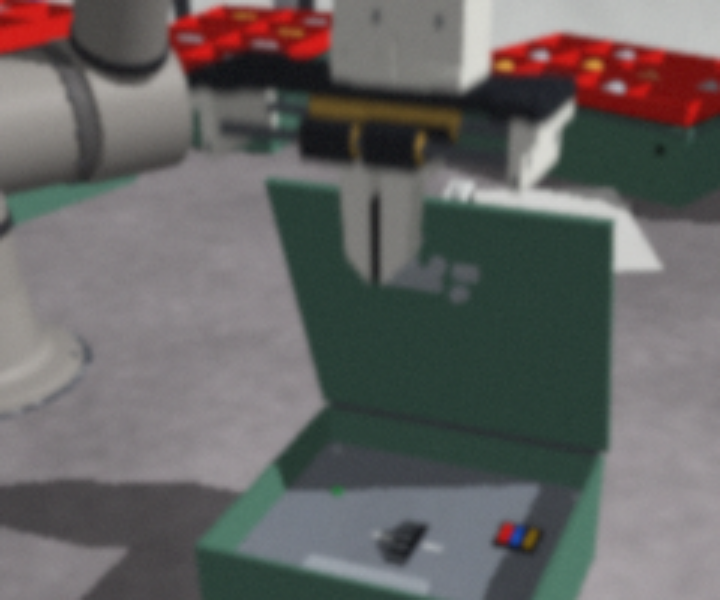

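View pics/t5z.png

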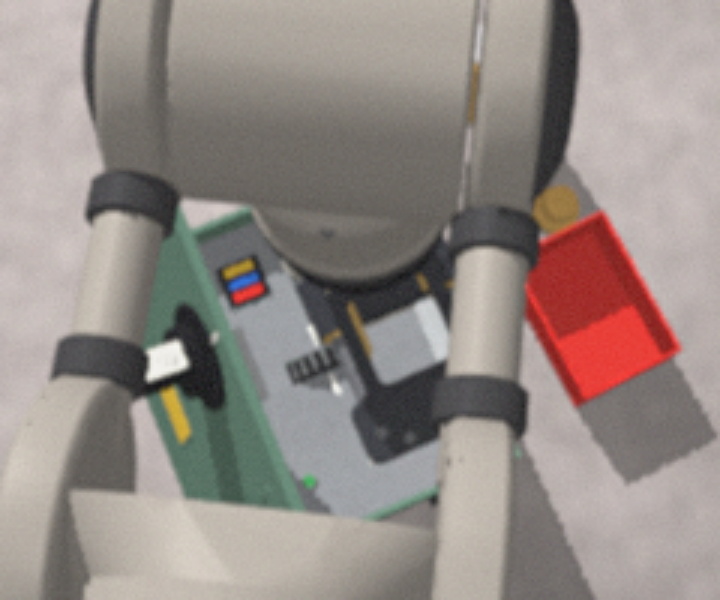

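```bash
python3 -m creep '[0,0.02,0.006,-0.008,0,0,0.019,0.006,0,0,0,-0.007,0.024,0,0,0,-0.007,0.024,0,0,0,-0.004,0.014,0,0]' 25; python3 - <<'E'
from h import *
import arc
p=telemetry.observe()["tool_pos"]; print((p-arc.H)@arc.ey,(p-arc.H)@arc.ex)
E
```

```text
time: 10.4
tool_pos: [0.606, 0.0079, 0.2848]
tool_rot: [3.136, -0.037, -1.27]
contact_force: [0.5, -5.2, 4.0]
opening: 0.0006
-0.07458788543354175 0.0441582386018052
```

```bash
python3 -m creep '[0,-0.004,0.015,-0.002,0,0,-0.004,0.015,0,0,0,-0.004,0.015,0,0,0,-0.004,0.015,0,0]' 25; python3 - <<'E'
from h import *
import arc
p=telemetry.observe()["tool_pos"]; print((p-arc.H)@arc.ey,(p-arc.H)@arc.ex)
E
```

```text
time: 10.9
tool_pos: [0.5902, 0.0698, 0.2862]
tool_rot: [3.14, -0.041, -1.272]
contact_force: [0.6, -2.1, 0.6]
opening: 0.0006
-0.010767731827768637 0.046482150866115686
```

```bash
python3 -m creep '[0,-0.003,0.01,-0.002,0,0,-0.003,0.01,0,0,0,-0.003,0.009,0,0]' 25; python3 - <<'E'
from h import *
import arc
p=telemetry.observe()["tool_pos"]; print((p-arc.H)@arc.ey,(p-arc.H)@arc.ex)
E
```

```text
time: 11.28
tool_pos: [0.5814, 0.0986, 0.283]
tool_rot: [3.139, -0.048, -1.272]
contact_force: [10.1, -29.3, -1.3]
opening: 0.0001
0.019323678338459317 0.04612459080829132
```

```bash
python3 -m creep '[0,0.006,-0.02,0,0,0,0.015,-0.05,0,0,0,0.015,-0.05,0.02,0,0,0.012,-0.04,0.05,0,0,0.0,-0.06,0.05,0,0,0.0,-0.06,0.05,0,0,0.0,-0.06,0.0,0]' 25; python3 - <<'E'
from h import *
c=snap("scene","s6"); i=c["image"][30:230,180:420,::-1]; cv2.imwrite("pics/s6z.png",cv2.resize(i,None,fx=3,fy=3))
c=snap("top","t6"); i=c["image"][110:310,200:440,::-1]; cv2.imwrite("pics/t6z.png",cv2.resize(i,None,fx=3,fy=3))
E
```

```text
time: 12.15
tool_pos: [0.6277, -0.2176, 0.4326]
tool_rot: [3.135, -0.036, -1.261]
contact_force: [0.6, 0.3, -0.7]
opening: 0.0002
```

View pics/s6z.png

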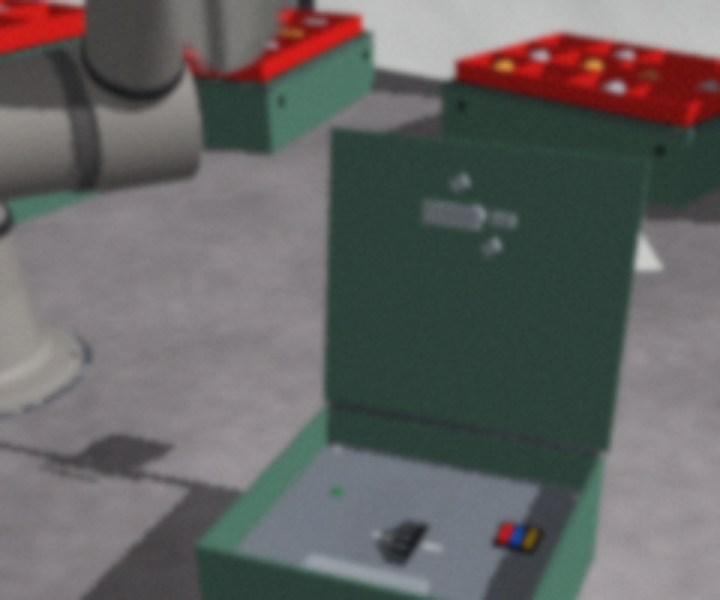

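View pics/t6z.png

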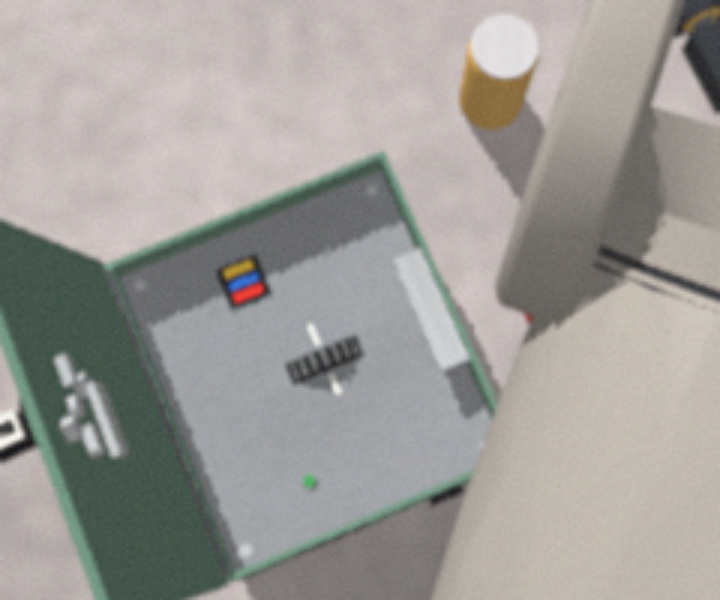

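```bash
python3 - <<'E'
from h import *
import arc
from arc import H,ex,ey,ez
O=H-.1*ey; O[2]=0
c=read_camera("scene")
for th in (85,90,95,100):
    t=np.radians(th); E=H+.202*(-np.cos(t)*ey+np.sin(t)*ez)
    print(th,[np.round(proj(c,E+s*.112*ex),1) for s in(-1,1)])
print("seen (290.7,73) (396.7,82.7)")
def loc(X): d=X-O; return np.round([d@ex,d@ey,d[2]],4)
c=read_camera("top"); hsv=cv2.cvtColor(c["image"],cv2.COLOR_RGB2HSV)
sub=hsv[205:250,285:330]; m=cv2.inRange(sub,(0,0,185),(180,50,255)); l,lab,st,ce=cv2.connectedComponentsWithStats(m)
for i in range(1,l):
    if st[i,4]>4:
        p=ce[i]+[285,205]; print("white",st[i],p,loc(plane(c,p,.06)),plane(c,p,.06))
m=cv2.inRange(sub,(0,0,0),(180,255,85)); l,lab,st,ce=cv2.connectedComponentsWithStats(m)
for i in range(1,l):
    if st[i,4]>15:
        p=ce[i]+[285,205]; print("black",st[i],p,loc(plane(c,p,.066)))
c=read_camera("scene")
for p in [(180+378/3,30+535/3),(180+433/3,30+547/3)]: print(loc(plane(c,p,.06)))
E
```

```text
85 [array([278.4,  77.5]), array([389.9,  90. ])]
90 [array([282.2,  74.7]), array([391.9,  86.8])]
95 [array([285.9,  72.8]), array([393.7,  84.5])]
100 [array([289.4,  71.8]), array([395.4,  83.1])]
seen (290.7,73) (396.7,82.7)
white [17 13  5  8 25] [304.08 221.08] [ 0.0195 -0.0101  0.06  ] [ 0.59244207 -0.03305133  0.06      ]
white [26 32  3  5 11] [311.90909091 239.27272727] [-0.0204 -0.0103  0.06  ] [ 0.55419185 -0.04458533  0.06      ]
black [ 13  18  22  14 105] [309.04761905 229.96190476] [-0.0018 -0.0121  0.066 ]
[-0.0195 -0.0121  0.06  ]
[ 0.0208 -0.0121  0.06  ]
```

View pics/s1.png

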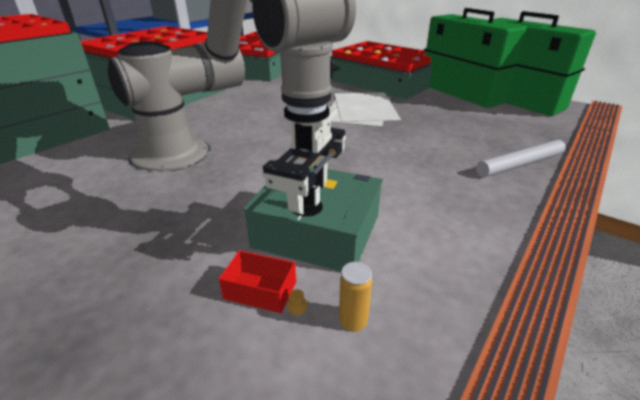

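View pics/t1.png

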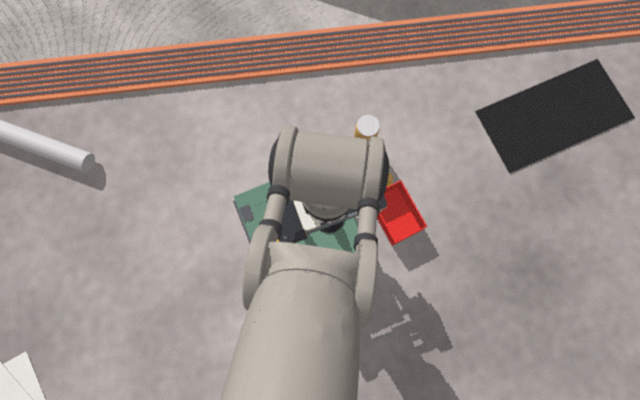

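```bash
python3 - <<'E'
from h import *
c=read_camera("scene")
for z in (.3,.35,.4,.45,.5): print(z,proj(c,[.589,-.078,z]))
c=read_camera("top")
# wrist cylinder edges in t1: x from 270 to 388 at row 165
for z in(.35,.4,.45): print(z,plane(c,(270,165),z),plane(c,(388,165),z),plane(c,(248,300),z))
E
```

```text
0.3 [306.55726429 103.07563326]
0.35 [305.87656155  71.44455235]
0.4 [305.12693407  36.61065835]
0.45 [304.29735513  -1.93844251]
0.5 [303.37431336 -44.83059959]
0.35 [ 6.26690817e-01 -5.64391836e-04  3.50000000e-01] [ 0.60758847 -0.16309088  0.35      ] [0.44794216 0.04454999 0.35      ]
0.4 [ 0.61108229 -0.00484614  0.4       ] [ 0.59358653 -0.15370346  0.4       ] [0.44736715 0.03647393 0.4       ]
0.45 [ 0.59547376 -0.00912789  0.45      ] [ 0.57958459 -0.14431605  0.45      ] [0.44679213 0.02839788 0.45      ]
```

```bash
python3 -m creep '[0,-0.017,0.057,-0.02,0,0,-0.017,0.057,-0.02,0,0,-0.017,0.056,-0.02,0,0,0,0,-0.06,0,0,0,0,-0.06,0,0,0,0,-0.06,0,0,0,0,-0.06,0,0,0,0,0,0]' 25; cat > w.py <<'E'
from h import *
import arc
T=np.array([.574,-.0393,.071])
s=telemetry.observe(); p=s["tool_pos"]; d=p-T
print("rel wheel top: ex %.4f ey %.4f tip-z %.4f"%(d@arc.ex,d@arc.ey,d[2]-.025),"F",np.round(s["contact_force"],1),"Fey %.1f"%(s["contact_force"]@arc.ey))
E
python3 w.py
```

```text
time: 13.5
tool_pos: [0.5726, -0.0294, 0.1251]
tool_rot: [3.137, -0.031, -1.242]
contact_force: [0.4, 0.1, 0.1]
opening: 0.0003
rel wheel top: ex 0.0014 ey 0.0099 tip-z 0.0291 F [0.4 0.1 0.1] Fey 0.0
```

```bash
python3 -m creep '[0,0.004,-0.017,-0.015,-0.04,0,0,0,-0.008,0]' 25;python3 w.py; python3 -m creep '[0,0,0,-0.003,0]';python3 w.py
```

```text
time: 13.75
tool_pos: [0.58, -0.047, 0.1061]
tool_rot: [-3.138, -0.036, -1.283]
contact_force: [-0.6, 0.3, 0.0]
opening: 0.0005
rel wheel top: ex 0.0036 ey -0.0091 tip-z 0.0101 F [-0.6  0.3  0. ] Fey 0.5
time: 13.88
tool_pos: [0.5808, -0.0475, 0.1042]
tool_rot: [-3.136, -0.037, -1.284]
contact_force: [-0.0, -0.4, 0.5]
opening: 0.0002
rel wheel top: ex 0.0042 ey -0.0098 tip-z 0.0082 F [-0.  -0.4  0.5] Fey -0.4
```

```bash
python3 -m creep '[0,-0.004,0.001,-0.005,0,0,0,0,-0.002,0]' 25;python3 w.py; python3 -m creep '[0,0,0,-0.002,0]';python3 w.py
```

```text
time: 14.12
tool_pos: [0.5772, -0.0466, 0.0983]
tool_rot: [-3.133, -0.038, -1.284]
contact_force: [0.7, 0.3, -0.4]
opening: 0.0007
rel wheel top: ex 0.0010 ey -0.0079 tip-z 0.0023 F [ 0.7  0.3 -0.4] Fey 0.0
time: 14.25
tool_pos: [0.5774, -0.0466, 0.0965]
tool_rot: [-3.133, -0.038, -1.284]
contact_force: [0.5, -0.5, 1.0]
opening: 0.0004
rel wheel top: ex 0.0012 ey -0.0079 tip-z 0.0005 F [ 0.5 -0.5  1. ] Fey -0.6
```

```bash
python3 -m creep '[0,0,0,-0.002,0,0,0,0,-0.001,0]';python3 w.py
```

```text
time: 14.5
tool_pos: [0.5776, -0.0468, 0.0963]
tool_rot: [-3.132, -0.04, -1.284]
contact_force: [-4.8, -0.1, 8.9]
opening: 0.0006
rel wheel top: ex 0.0014 ey -0.0082 tip-z 0.0003 F [-4.8 -0.1  8.9] Fey 1.3
```

```bash
python3 -m creep '[0,-0.0015,0.005,-0.0015,0,0,-0.0015,0.005,-0.001,0]';python3 w.py;python3 - <<'E'
from h import *
c=snap("scene","s7"); i=c["image"][130:230,250:370,::-1]; cv2.imwrite("pics/s7z.png",cv2.resize(i,None,fx=5,fy=5))
E
```

```text
time: 14.75
tool_pos: [0.5749, -0.0378, 0.0961]
tool_rot: [-3.13, -0.042, -1.284]
contact_force: [-1.5, -2.0, 3.0]
opening: 0.0003
rel wheel top: ex 0.0013 ey 0.0011 tip-z 0.0001 F [-1.5 -2.   3. ] Fey -1.5
```

View pics/s7z.png

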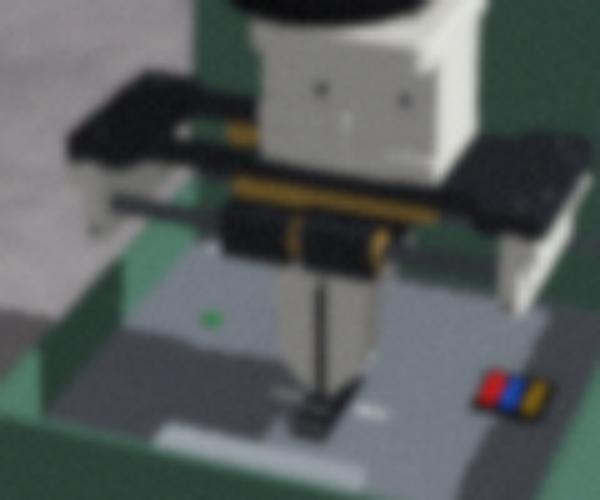

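The fingertips sit on the wheel at zoom (318,395), with the pointers at both sides. I continue the strokes.

```bash
python3 -m creep '[0,-0.0015,0.005,-0.002,0,0,-0.001,0.004,-0.001,0]';python3 w.py; python3 -m creep '[0,0,0,0.012,0,0,0.005,-0.017,0,0,0,0,0,0,0]'; python3 w.py;python3 - <<'E'
from h import *
c=snap("scene","s8"); i=c["image"][130:230,250:370,::-1]; cv2.imwrite("pics/s8z.png",cv2.resize(i,None,fx=5,fy=5))
E
```

```text
time: 15.05
tool_pos: [0.5725, -0.0292, 0.0956]
tool_rot: [-3.129, -0.045, -1.283]
contact_force: [-3.1, -1.4, 4.4]
opening: 0.0004
rel wheel top: ex 0.0014 ey 0.0101 tip-z -0.0004 F [-3.1 -1.4  4.4] Fey -0.4
time: 15.42
tool_pos: [0.5784, -0.0475, 0.1087]
tool_rot: [-3.128, -0.045, -1.283]
contact_force: [0.1, 0.9, -0.7]
opening: 0.0007
rel wheel top: ex 0.0019 ey -0.0091 tip-z 0.0127 F [ 0.1  0.9 -0.7] Fey 0.8
```

View pics/s8z.png

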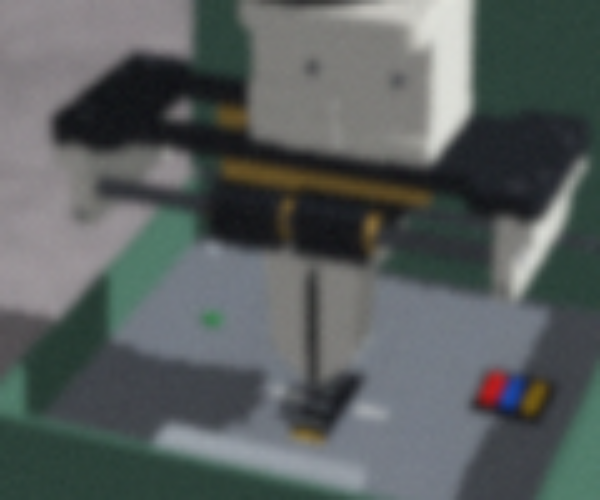

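The yellow bar has appeared at the front of the wheel, at zoom (308,435), about 0.9 rad before the top. One more stroke.

```bash
python3 -m creep '[0,-0.001,0.0,-0.009,0,0,0,0.0,-0.003,0,0,0,0,-0.003,0]';python3 w.py
```

```text
time: 15.85
tool_pos: [0.5773, -0.0478, 0.0955]
tool_rot: [-3.128, -0.047, -1.282]
contact_force: [-10.9, -3.3, 36.5]
opening: 0.0001
rel wheel top: ex 0.0008 ey -0.0091 tip-z -0.0005 F [-10.9  -3.3  36.5] Fey -0.1
```

```bash
python3 -m creep '[0,0,0,0.0005,0]';python3 w.py
```

```text
time: 15.98
tool_pos: [0.5772, -0.048, 0.0969]
tool_rot: [-3.128, -0.048, -1.282]
contact_force: [0.4, -0.3, -0.3]
opening: 0.0004
rel wheel top: ex 0.0006 ey -0.0092 tip-z 0.0009 F [ 0.4 -0.3 -0.3] Fey -0.4
```

```bash
python3 -m creep '[0,0,0,-0.0025,0]';python3 w.py; python3 -m creep '[0,-0.0015,0.005,-0.0015,0,0,-0.0015,0.005,-0.0015,0,0,-0.001,0.004,-0.0015,0]'; python3 w.py;python3 - <<'E'
from h import *
c=snap("scene","s9"); i=c["image"][130:230,250:370,::-1]; cv2.imwrite("pics/s9z.png",cv2.resize(i,None,fx=5,fy=5))
E
```

```text
time: 16.1
tool_pos: [0.5777, -0.0482, 0.0958]
tool_rot: [-3.126, -0.049, -1.282]
contact_force: [-5.6, -2.0, 23.1]
opening: 0.0008
rel wheel top: ex 0.0011 ey -0.0096 tip-z -0.0002 F [-5.6 -2.  23.1] Fey -0.3
time: 16.48
tool_pos: [0.574, -0.0359, 0.0957]
tool_rot: [-3.124, -0.055, -1.281]
contact_force: [-5.3, -2.6, 15.6]
opening: 0.0002
rel wheel top: ex 0.0010 ey 0.0033 tip-z -0.0003 F [-5.3 -2.6 15.6] Fey -1.0
```

View pics/s9z.png

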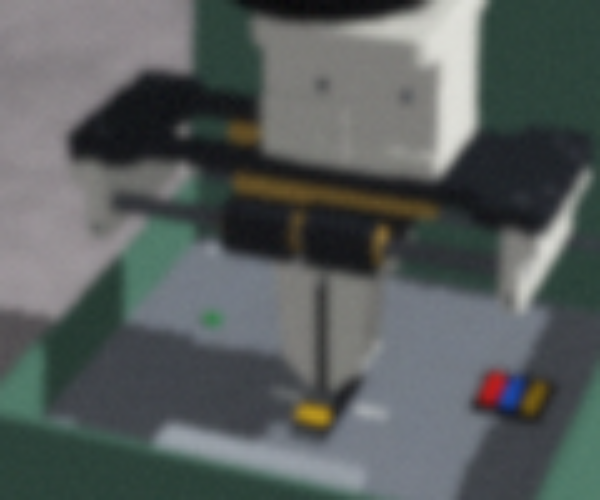

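```bash
cat > yb.py <<'E'
from h import *
from arc import ex,ey,ez
from w import T
def ang(n):
    c=read_camera(n); hsv=cv2.cvtColor(c["image"],cv2.COLOR_RGB2HSV)
    u=proj(c,T); m=cv2.inRange(hsv,(18,140,110),(35,255,255)); M=np.zeros_like(m); x,y=np.round(u).astype(int); M[y-18:y+18,x-16:x+16]=255
    m&=M; l,lab,st,ce=cv2.connectedComponentsWithStats(m)
    A=T-[0,0,.03]
    for i in range(1,l):
        if st[i,4]<5: continue
        o,d=ray(c,ce[i]); q=o-A
        a=np.array([q@ey,q[2]]); b=np.array([d@ey,d[2]])
        k=[b@b,2*a@b,a@a-.03**2]; r=np.roots(k)
        if np.iscomplex(r).any(): print(n,"miss",st[i],ce[i]); continue
        P=a+b*r.min(); X=o+d*r.min()
        print(n,"area",st[i,4],np.round(ce[i],1),"top px",np.round(u,1),"angle %.3f"%np.arctan2(P[0],P[1]),"ex %.4f"%((X-T)@ex),"ey %.4f"%((X-T)@ey))
if __name__=="__main__":
    ang("scene"); ang("top")
E
python3 yb.py
```

```text
rel wheel top: ex 0.0010 ey 0.0038 tip-z -0.0003 F [-5.3 -1.  16.4] Fey 0.6
scene area 24 [312.5 212.1] top px [315.  205.5] angle -0.586 ex 0.0009 ey -0.0166
```

```bash
python3 -m creep '[0,-0.001,0.004,-0.001,0,0,-0.001,0.003,-0.001,0]'; python3 yb.py; python3 -m creep '[0,0,0,0.015,0,0,0.007,-0.024,0.005,0,0,0,0,0,0]';python3 yb.py
```

```text
time: 16.88
tool_pos: [0.5719, -0.029, 0.0954]
tool_rot: [-3.124, -0.056, -1.28]
contact_force: [-2.9, -0.9, 9.2]
opening: 0.0003
rel wheel top: ex 0.0009 ey 0.0104 tip-z -0.0006 F [-2.9 -0.9  9.2] Fey -0.0
scene area 21 [313.6 209.4] top px [315.  205.5] angle -0.376 ex 0.0011 ey -0.0110
time: 17.35
tool_pos: [0.5787, -0.0522, 0.1157]
tool_rot: [-3.125, -0.055, -1.279]
contact_force: [-0.2, 0.2, 0.3]
opening: 0.0
rel wheel top: ex 0.0008 ey -0.0137 tip-z 0.0197 F [-0.2  0.2  0.3] Fey 0.3
scene area 22 [313.5 209. ] top px [315.  205.5] angle -0.344 ex 0.0006 ey -0.0101
```

```bash
python3 -m creep '[0,-0.002,0.006,-0.015,0,0,0,0,-0.0035,0]';python3 w.py;python3 -m creep '[0,0,0,-0.001,0]';python3 w.py
```

```text
time: 17.7
tool_pos: [0.575, -0.0431, 0.096]
tool_rot: [-3.127, -0.053, -1.277]
contact_force: [-8.6, 0.3, 20.4]
opening: 0.0005
rel wheel top: ex -0.0001 ey -0.0040 tip-z -0.0000 F [-8.6  0.3 20.4] Fey 2.7
time: 17.82
tool_pos: [0.5747, -0.0428, 0.096]
tool_rot: [-3.127, -0.054, -1.275]
contact_force: [-5.5, -1.9, 20.5]
opening: 0.0003
rel wheel top: ex -0.0003 ey -0.0036 tip-z -0.0000 F [-5.5 -1.9 20.5] Fey -0.2
```

```bash
python3 -m creep '[0,-0.001,0.004,-0.0005,0,0,-0.001,0.003,-0.001,0]'; python3 w.py; python3 -m creep '[0,0,0,0.015,0,0,0.01,-0.034,0.02,0,0,0.014,-0.048,0.03,0,0,0.01,-0.034,0.05,0,0,0,-0.05,0.03,0]';python3 yb.py;python3 - <<'E'
from h import *
c=snap("scene","s10"); i=c["image"][170:240,270:360,::-1]; cv2.imwrite("pics/s10z.png",cv2.resize(i,None,fx=6,fy=6,interpolation=2))
c=snap("top","t10"); i=c["image"][195:265,270:360,::-1]; cv2.imwrite("pics/t10z.png",cv2.resize(i,None,fx=6,fy=6,interpolation=2))
E
```

```text
time: 18.08
tool_pos: [0.5724, -0.0354, 0.0957]
tool_rot: [-3.127, -0.056, -1.274]
contact_force: [-2.4, -1.5, 11.4]
opening: 0.0004
rel wheel top: ex -0.0004 ey 0.0042 tip-z -0.0003 F [-2.4 -1.5 11.4] Fey -0.8
time: 18.7
tool_pos: [0.6044, -0.1986, 0.242]
tool_rot: [-3.135, -0.049, -1.264]
contact_force: [0.6, -0.8, -0.9]
opening: 0.0004
rel wheel top: ex -0.0158 ey -0.1614 tip-z 0.1460 F [ 0.6 -0.8 -0.9] Fey -0.9
scene area 17 [315.5 206.4] top px [315.  205.5] angle -0.080 ex 0.0021 ey -0.0024
top area 25 [308.7 228.7] top px [308. 229.] angle -0.049 ex -0.0001 ey -0.0015
```

View pics/s10z.png

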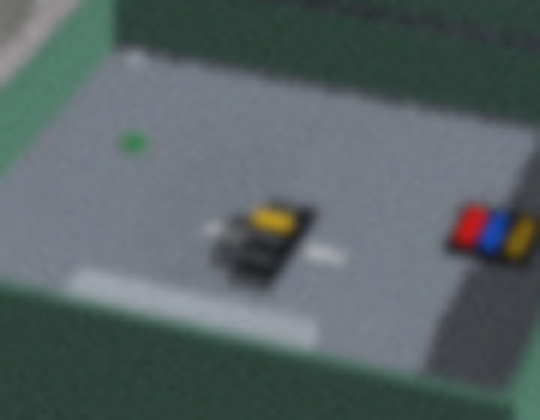

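View pics/t10z.png

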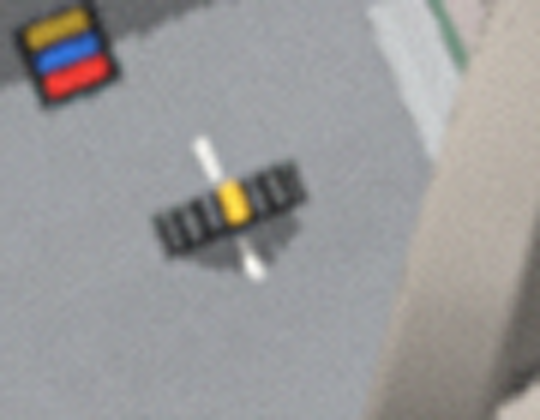

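```bash
cat > fine.py <<'E'
from h import *
from arc import ex,ey,ez
T=np.array([.574,-.0393,.071])
def wc(wt,ox,oy):
    y,x=np.mgrid[:wt.shape[0],:wt.shape[1]]; return np.array([(wt*x).sum()/wt.sum()+ox,(wt*y).sum()/wt.sum()+oy])
for n in("top","scene"):
    ims=[];
    for _ in range(4): c=read_camera(n); ims.append(c["image"].astype(float))
    im=np.mean(ims,0)
    def box(u,h): x,y=np.round(u).astype(int); return im[y-h:y+h+1,x-h:x+h+1],x-h,y-h
    P=[]
    for s in(-1,1):
        b,ox,oy=box(proj(c,T+s*.020*ex-[0,0,.011]),5)
        w=b.min(2); w=np.clip(w-160,0,None); P.append(plane(c,wc(w,ox,oy),.06))
    b,ox,oy=box(proj(c,T),8); w=np.clip((b[:,:,0]+b[:,:,1])/2-b[:,:,2]-40,0,None)
    p=wc(w,ox,oy); Y=plane(c,p,.071)
    mid=(P[0]+P[1])/2
    print(n,"pointers ex/ey",[np.round([(q-T)@ex,(q-T)@ey],4) for q in P],"yellow",np.round([(Y-T)@ex,(Y-T)@ey],4),"diff ey %.4f rad %.3f"%((Y-mid)@ey,(Y-mid)@ey/.03))
E
python3 fine.py
```

```text
top pointers ex/ey [array([-0.0204,  0.0006]), array([0.0195, 0.0005])] yellow [ 0.0007 -0.0014] diff ey -0.0019 rad -0.063
scene pointers ex/ey [array([nan, nan]), array([ 0.0181, -0.001 ])] yellow [ 0.0014 -0.0025] diff ey nan rad nanfine.py:5: RuntimeWarning: invalid value encountered in scalar divide
  y,x=np.mgrid[:wt.shape[0],:wt.shape[1]]; return np.array([(wt*x).sum()/wt.sum()+ox,(wt*y).sum()/wt.sum()+oy])
```

Both views put the bar about 1.5 to 2 mm (0.05–0.06 rad) short of the pointer lines, so I make a small nudge.

```bash
python3 -m creep '[0,-0.01,0.052,-0.02,0,0,-0.01,0.052,-0.03,0,0,-0.009,0.048,-0.03,0,0,0,0,-0.035,0,0,0,0,-0.012,0,0,0,0,0,0]';python3 w.py
```

```text
time: 20.05
tool_pos: [0.5735, -0.0402, 0.1094]
tool_rot: [-3.135, -0.049, -1.264]
contact_force: [-0.7, 0.2, -0.5]
opening: 0.0007
rel wheel top: ex -0.0007 ey -0.0007 tip-z 0.0134 F [-0.7  0.2 -0.5] Fey 0.4
```

```bash
python3 -m creep '[0,0,0,-0.009,0,0,0,0,-0.002,0,0,0,0,0,0]';python3 w.py; python3 -m creep '[0,0,0,-0.0015,0]';python3 w.py
```

```text
time: 20.42
tool_pos: [0.5754, -0.0419, 0.1003]
tool_rot: [-3.131, -0.052, -1.266]
contact_force: [1.4, -0.2, -1.0]
opening: 0.0004
rel wheel top: ex 0.0006 ey -0.0029 tip-z 0.0043 F [ 1.4 -0.2 -1. ] Fey -0.5
time: 20.55
tool_pos: [0.5757, -0.0422, 0.0993]
tool_rot: [-3.13, -0.052, -1.266]
contact_force: [0.2, -0.2, 0.5]
opening: 0.0007
rel wheel top: ex 0.0008 ey -0.0033 tip-z 0.0033 F [ 0.2 -0.2  0.5] Fey -0.3
```

```bash
python3 -m creep '[0,0,0,-0.003,0,0,0,0,-0.001,0]';python3 w.py; python3 -m creep '[0,0,0,-0.001,0]';python3 w.py
```

```text
time: 20.8
tool_pos: [0.5761, -0.0423, 0.0962]
tool_rot: [-3.129, -0.053, -1.267]
contact_force: [-2.8, 1.1, 9.4]
opening: 0.0006
rel wheel top: ex 0.0011 ey -0.0035 tip-z 0.0002 F [-2.8  1.1  9.4] Fey 1.8
time: 20.92
tool_pos: [0.5761, -0.0423, 0.0962]
tool_rot: [-3.128, -0.053, -1.267]
contact_force: [-3.4, 0.5, 10.6]
opening: 0.0008
rel wheel top: ex 0.0011 ey -0.0035 tip-z 0.0002 F [-3.4  0.5 10.6] Fey 1.4
```

```bash
python3 -m creep '[0,-0.0006,0.002,-0.001,0]';python3 w.py
```

```text
time: 21.05
tool_pos: [0.5756, -0.0408, 0.0962]
tool_rot: [-3.128, -0.054, -1.266]
contact_force: [-2.6, -1.3, 7.6]
opening: 0.0004
rel wheel top: ex 0.0011 ey -0.0018 tip-z 0.0002 F [-2.6 -1.3  7.6] Fey -0.5
```

```bash
python3 -m creep '[0,0,0,0.02,0,0,0.01,-0.034,0.03,0,0,0.014,-0.048,0.04,0,0,0.01,-0.034,0.05,0,0,0,-0.06,0.04,0,0,0,-0.06,0.02,0,0,0,0,0,0]';python3 fine.py 2>/dev/null; python3 yb.py; python3 - <<'E'
from h import *
c=snap("scene","s11")
c=snap("top","t11"); i=c["image"][195:265,270:360,::-1]; cv2.imwrite("pics/t11z.png",cv2.resize(i,None,fx=6,fy=6,interpolation=2))
E
```

```text
time: 21.92
tool_pos: [0.608, -0.271, 0.2949]
tool_rot: [-3.131, -0.055, -1.263]
contact_force: [-0.1, 0.7, -0.5]
opening: 0.0004
top pointers ex/ey [array([-0.0215,  0.0004]), array([0.0195, 0.0005])] yellow [0.0004 0.0006] diff ey 0.0001 rad 0.003
scene pointers ex/ey [array([nan, nan]), array([ 0.0182, -0.001 ])] yellow [ 0.0017 -0.0007] diff ey nan rad nan
rel wheel top: ex -0.0307 ey -0.2264 tip-z 0.1973 F [-0.8 -0.4 -0.1] Fey -0.2
scene area 16 [315.5 206. ] top px [315.  205.5] angle -0.038 ex 0.0015 ey -0.0012
top area 27 [307.9 229.1] top px [308. 229.] angle 0.012 ex -0.0003 ey 0.0004
```

View pics/t11z.png

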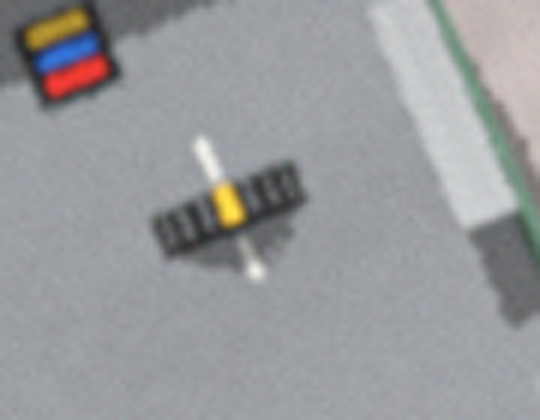

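View pics/s11.png

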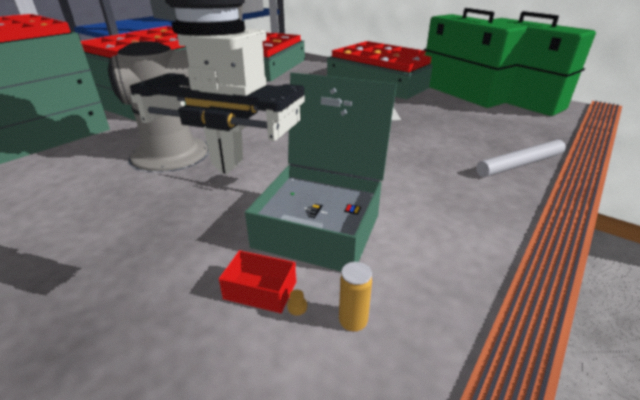

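In the top zoom the yellow bar at (230,205) lies on the line between the pointers at (205,150) and (257,270). In the scene view the lid is fully open and the bin, can and fitting are where they were. I run a last bystander check, then hand in.

```bash
python3 - <<'E'
from h import *
from cell import workorder
a=cv2.imread("pics/scene0.png").astype(int)[245:340,210:385]; b=cv2.imread("pics/s11.png").astype(int)[245:340,210:385]
d=np.abs(a-b).max(2); print("changed px",(d>50).sum(),"max",d.max())
s=telemetry.observe(); print(np.abs(s["qvel"]).max())
print(workorder.hand_in())
E
```

```text
changed px 0 max 47
0.0043235699575814605
the job is handed in; nothing more can be done
None
```

The lamp box is unlatched and its lid stands fully open, and the yellow bar is level with the pointer lines. The job was handed in at about 22 s of the 72 s allowed.

**What I did:**
- **Latch:** I gripped the knob bar, pressed it in about 7 mm, and turned it a quarter turn clockwise. I let it spring out before lifting.
- **Lid:** I raised it by the knob to about 72°, then pushed it from inside onto its stop. The push peaked at about 30 N.
- **Wheel:** I rolled it towards the hinge with three fingertip strokes and one small nudge.

**Last checks:**
- **Lid angle:** its corners match 100° to within about 1.5 pixels.
- **Yellow bar:** it is within 0.01 rad of level in the top view. The scene view gave −0.04 rad raw, but its own pointer reading is offset by about 1 mm the same way, so the two roughly agree. One of the two pointers could not be measured in the scene view.
- **Bystanders:** the bin, can and fitting showed no changed pixels (threshold 50) against the first scene picture.
- **Robot:** it was clear of everything and still at hand-in.

**Hard landing:** one fingertip landing on the wheel peaked at about 36 N. I eased it off before continuing.

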